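Unhasp the case and poise its lid at the balance point

ROBOT

A 6-joint arm with a two-finger parallel gripper is mounted at the origin on a cart in front of the work surface, level with it; the furniture and walls round the work are solid. World frame = base frame: x ahead of the robot, y to its left, z up, the work surface at z = 0. Lengths are in m, angles in rad, forces in N, time in s.
With the tool pointing down it reaches from about 0.35 to 0.85 m from the base axis. Payload 8.1 kg.
Tool frame: the origin (TCP) lies where the fingers leave the gripper's body, on its centre line; the fingertips stand 84 mm ahead of it and the grasp point (between the pads) lies 65 mm ahead of it; z points along the fingers, y is the line along which they close (so a half turn about z gives the same grasp; the last joint's range is limited). The gripper opens to 93 mm and grips with 3 to 60 N. Pads are 15 mm wide; open, the fingers measure 128 mm over their backs; the gripper's body (75 mm by 188 mm) begins 65 mm behind the grasp point.
Start: joints at [-1.339, 0.13, 1.488, -0, 1.523, -0.085], TCP at [0.187, -0.57, 0.303] pointing down, gripper open.
Joint ranges: [-2.96, 2.96], [-0.89, 2.26], [0.02, 2.5], [-1.34, 4.48], [0, 2.73], [-2.66, 2.66]. Speed limits (rad/s): [2.39, 2.39, 2.79, 3.14, 3.14, 3.14].

INTERFACE

Orientations are given as a rotation vector (axis times angle).
In Python, from plant import robot gives the robot as it stands.
- The arm moves only by the shell command python3 -m jog 'ROWS' [FORCE]. ROWS is text: rows parted by semicolons, each of 5 numbers parted by spaces: the opening, from 0 (shut) to 1 (fully open), then the shift along the tool's x, y, z in m, then the turn about the tool's z in degrees. A call has 1 to 10 rows; each row shifts and turns the commanded pose from where the row before left it, along the tool's axes as they then stand; what a row does not reach is not made up. A row lasts 1/12 s, in which the tool goes at most 41.7 mm and 7.16 degrees, less where a joint would pass 70% of its speed; a pose out of reach is approached as far as the arm can. A call with a gripper value outside its range is refused whole. The fingers move at their own pace and stop on an object; FORCE is the grip in N (left out, the last holds). Time passes only in rows, so rows that do not move let the fingers close. It gives the time, the measured TCP pose, the force, the opening and the grip force at its end, in the units of the state.
- robot.read_state(): the state, without advancing time (a new reading comes with each control period).
- robot.read_camera(name): name is "scene" or "side" or "wrist"; returns a dict with "color" (420x560x3 uint8, red, green, blue), "intrinsics" (3x3 intrinsics, pixels), "pose" (4x4, takes a point from camera to world coordinates); the wrist camera has in their place "tool_from_camera" (4x4, takes a point from camera to tool coordinates, whose origin is the TCP and whose axes are the flange's). Camera axes: x right, y down, z forward; pixel columns grow to the right and rows downward; lengths in m; the calibration is good to about 2 mm. A picture is of the moment at which its call begins: read the wrist's pose just before it. There is no depth.
- robot.close_job(): hands the job in; it is judged then, once.
The state is a dict: "t": time; "q": joint angles; "dq": joint speeds; "joint_torque": joint torques, N m; "tool_pos": TCP position; "orientation": TCP orientation; "force": force on the tool from outside, world axes, zero at the start; "wrist_torque": the same for the moment, N m; "opening": finger opening in m; "gripper_force": force on a finger pad.
Only numpy, scipy, OpenCV 4.12 (cv2) and the standard library are available. Lean on these libraries where they do the work, as an engineer would, in place of code of your own. Each camera call takes 0.05 s, during which the arm holds its last target. There are 200 camera calls.

TASK

A lid stay is about to be screwed to the plywood case, and its lid must be held poised for that. Swing the steel hasp with the yellow tab forward off the lid's catch, so that it hangs down in front of the case; only then raise the lid by its red grip to its balance point, standing straight up on its hinge where it would fall neither way, without letting it go over backwards. Finish still gripping the lid and holding it quite still there (do not let go), and leave the loose things on the bench where they are.

Things in the scene. Friction and masses are not known exactly. Their poses are not given: they have to be found in the camera images.
- lid (a joint): angle of the plywood lid about its far-rim hinge, rad: 0 = shut and level, grows as the lid's near edge is raised; at 1.57 the lid stands straight up on its hinge, which is its balance point (its weight is then exactly over the hinge; there is no spring, the hinge is almost free). Below that it falls shut, beyond it it falls over backwards, to a stop at 2.5.
- hasp (a joint): angle of the steel hasp about its pivot on the case's front, rad: 0 = standing upright against the lid's front edge with its slot over the lid's catch (locked); it grows as the top of the hasp swings forward, away from the case, and down. Beyond about 0.4 it is clear of the catch and beyond about 0.5 it falls on by itself to hang down (stop at 2.8). Light hinge; it stays where it is left while near upright.
- case: plywood case, 110 deep (its x) x 220 wide (its y) x 78 mm high, 9 mm walls, fixed to the bench; origin at the centre of its underside, x points from its front (hasp side) to its hinge side, y along its width, z up. The closed lid is a 12 mm board of the same outline, its top 91 mm above the bench. The hasp is 50 mm off the centre toward -y, the lid's red grip 50 mm off the centre toward +y, both on the front.
- grip (a point): centre of the red grip roll of the lid: a disc 22 mm across and 18 mm long, its length along the case's y, on a flat steel neck (14 mm wide, 7 mm thick); it stands 28 mm out from the lid's near edge in the lid's mid-plane, so 85 mm above the bench when shut, and 138 mm from the hinge axis. Its two flat end faces (18 mm apart along the case's y) can be pinched from above, and the roll then turns between the fingers as the lid swings. Moves with the lid.
- lid_hinge (a point): point of the lid's hinge axis that lies level with the grip (same place along the case's y), 85 mm above the bench; the axis runs along the case's y. At balance the grip stands 138 mm straight above this point. Behind it a wall cabinet hangs, its front 0.74 m ahead of the robot base, from 0.27 m above the bench upward: keep the wrist clear of it.
- hasp_tab (a point): centre of the hasp's yellow finger tab (8 mm thick, 22 mm wide along the case's y, 24 mm tall); upright, its top is 32 mm above the lid's top, so the centre is 111 mm above the bench and 71 mm from the pivot. Its sides, 22 mm apart along the case's y, can be pinched from above. Moves with the hasp.
- hasp_pivot (a point): pivot of the hasp, 40 mm above the bench and 8 mm in front of the case's front; its axis runs along the case's y. Does not move.
- tape_roll: loose roll of masking tape lying flat, 109 x 107 x 30 mm; origin under its centre. Bystander.
- paint_tin: loose round paint tin, 77 mm across and 77 mm high; origin under its centre. Bystander.
- sanding_block: loose sanding block, 60 x 99 x 23 mm; origin under its centre. Bystander.
- block_a: loose wooden block wrapped in tape, standing, 31 x 29 x 82 mm; origin under its centre. Bystander.
- spring_clamp: loose red-handled spring clamp lying flat, 52 x 107 x 20 mm; origin under its centre. Bystander.

How it is judged:
By the outcome, as a careful person would: the job done as asked, in the order asked, and still so for the second after the job is handed in, while the arm keeps its last pose, push and grip.
It also fails if it takes over 56 s, if anything falls off the work surface, if the arm or the gripper's body presses on something with over 40 N, if the wrist force passes 120 N, or if a joint passes its speed limit or range.

## Working session

There is one attempt and no reset: what is moved stays moved. The work goes in short steps, Python scripts to look and compute and a shell command to move; the robot and the scene stay as the last step left them, time stands still between calls to the robot, and variables do not carry over. Pictures are saved under pics/ and viewed, at most 10 in all, crops included, and the job is handed in when it is done.

```bash
ls; mkdir -p pics; python3 - <<'E'
from plant import robot
import cv2,numpy as np
s=robot.read_state();print({k:np.round(v,3) for k,v in s.items()})
for n in ("scene","side"):
    c=robot.read_camera(n);cv2.imwrite(f"pics/{n}0.png",c["color"][...,::-1]);print(n,c["intrinsics"],c["pose"])
E
```

```text
pics
{'t': np.float64(0.0), 'q': array([-1.339,  0.131,  1.489,  0.   ,  1.523, -0.085]), 'dq': array([ 0.   ,  0.002,  0.001,  0.002, -0.001,  0.   ]), 'joint_torque': array([-0.0000e+00, -5.5983e+01, -4.9177e+01,  7.7000e-02,  3.5000e-02,
       -0.0000e+00]), 'tool_pos': array([ 0.187, -0.57 ,  0.302]), 'orientation': array([-3.1  , -0.495,  0.   ]), 'force': array([ 0.098,  0.191, -0.405]), 'wrist_torque': array([-0.011, -0.02 , -0.022]), 'gripper_force': np.float64(0.0), 'opening': np.float64(0.093)}
scene [[445.01161862   0.         278.582195  ]
 [  0.         445.01161862 210.07718602]
 [  0.           0.           1.        ]] [[-0.87886492 -0.33773544  0.33694395  0.07413192]
 [-0.47696467  0.60715192 -0.63550865  0.76205782]
 [ 0.01005763 -0.71923662 -0.6946924   0.87202154]
 [ 0.          0.          0.          1.        ]]
side [[442.07086012   0.         281.23719487]
 [  0.         442.07086012 210.97436008]
 [  0.           0.           1.        ]] [[-0.97799519 -0.05291087  0.20180649  0.2195675 ]
 [-0.20724071  0.35772956 -0.91053877  1.21210184]
 [-0.02401475 -0.93232505 -0.36082308  0.55752215]
 [ 0.          0.          0.          1.        ]]
```

View pics/scene0.png

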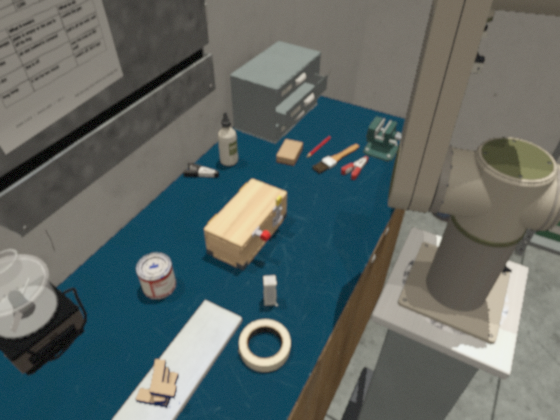

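View pics/side0.png

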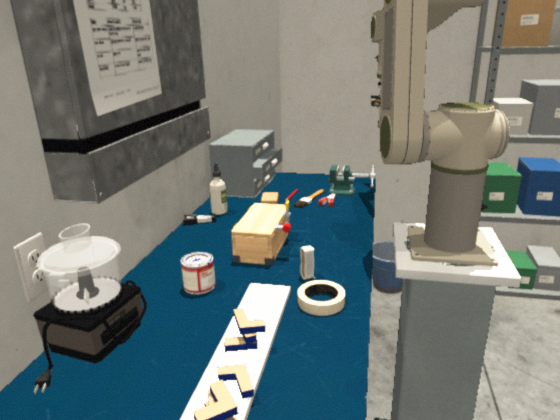

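The scene view shows the case at about (248,222), the red grip at (265,236), the yellow tab at (281,203), the block at (270,290) and the tin at (156,275). I'll zoom in for accurate corner pixels.

```bash
python3 - <<'E'
import cv2
a=cv2.imread("pics/scene0.png")[170:275,195:300];b=cv2.imread("pics/side0.png")[185:275,225:315]
cv2.imwrite("pics/z.png",cv2.hconcat([cv2.resize(a,(400,400),interpolation=3),cv2.resize(b,(400,400),interpolation=3)]))
E
```

```text
(no output)
```

View pics/z.png

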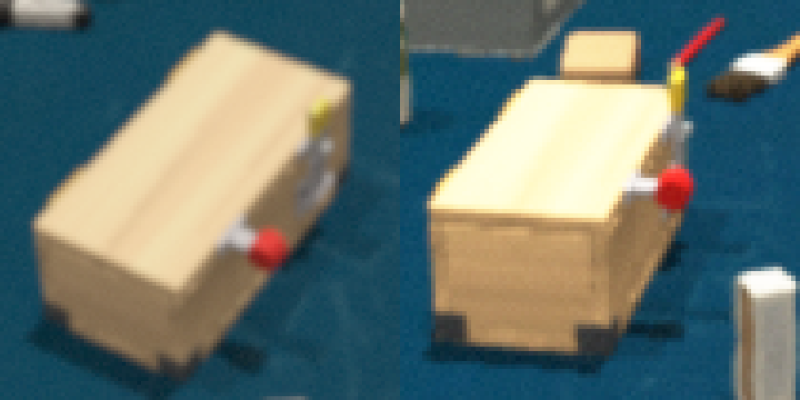

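The crop shows the lid's top corners, the grip at (268,249) on the left and (675,188) on the right, and the tab at (319,118) and (678,90). I'll fit the case pose to these.

```bash
cat > h.py <<'E'
import numpy as np,cv2
from scipy.optimize import least_squares
from plant import robot
def case2w(p,P):
    x,y,a=p;c,s=np.cos(a),np.sin(a);P=np.atleast_2d(P)
    return np.c_[x+c*P[:,0]-s*P[:,1],y+s*P[:,0]+c*P[:,1],P[:,2]]
def proj(K,T,W):
    c=(W-T[:3,3])@T[:3,:3];u=c@K.T;return u[:,:2]/u[:,2:]
E
python3 - <<'E'
from h import *
cs={n:robot.read_camera(n) for n in("scene","side")}
M=np.array([[.055,-.11,.091],[-.055,-.11,.091],[.055,.11,.091],[-.055,.11,.091],[-.083,.05,.085],[-.063,-.05,.111]])
px={"scene":np.array([[215,33],[350,82],[35,225],[180,290],[268,249],[319,118]])/(400/105)+[195,170],
"side":np.array([[125,82],[272,85],[32,205],[212,218],[275,188],[278,90]])/(400/90)+[225,185]}
f=lambda p:np.concatenate([(proj(cs[n]["intrinsics"],cs[n]["pose"],case2w(p,M))-px[n]).ravel() for n in cs])
r=least_squares(f,[.55,.1,0],loss="soft_l1");print(r.x,np.degrees(r.x[2]));print(f(r.x).reshape(2,6,2).round(1))
for n,P in dict(grip=M[4],tab=M[5],hinge=[.055,.05,.085],hp=[-.063,-.05,.04]).items():print(n,case2w(r.x,P).round(4))
s=robot.read_state();print(s["tool_pos"],cv2.Rodrigues(np.array(s["orientation"]))[0].round(3))
E
```

```text
[ 0.52402759  0.08514162 -0.00194519] -0.11145115245294773
[[[-0.7 -0.3]
  [-0.5 -0.1]
  [-0.8  0.5]
  [-0.1  0.1]
  [ 0.1  0.4]
  [-0.5 -0.6]]

 [[ 1.  -1.1]
  [ 2.9  0. ]
  [-0.1 -0.4]
  [-0.1 -0.7]
  [ 1.  -0.2]
  [ 0.1 -0.3]]]
grip [[0.4411 0.1353 0.085 ]]
tab [[0.4609 0.0353 0.111 ]]
hinge [[0.5791 0.135  0.085 ]]
hp [[0.4609 0.0353 0.04  ]]
[ 0.18686647 -0.56989134  0.30207528] [[ 0.95   0.312 -0.   ]
 [ 0.312 -0.95   0.001]
 [ 0.    -0.001 -1.   ]]
```

Yaw is essentially 0, and the fit residuals are under 1 px apart from one corner. The plan is to hook the closed fingertips behind the tab and pull forward.

```bash
python3 -m jog '0 0 0 0 6.1;0 0 0 0 6.1;0 0 0 0 6;0 .017 -.035 0 0;0 .017 -.035 0 0;0 .017 -.035 0 0;0 .017 -.035 0 0;0 .017 -.035 0 0;0 .017 -.035 0 0;0 .017 -.035 0 0' 20; python3 -m jog '0 .017 -.035 0 0;0 .017 -.035 0 0;0 .017 -.035 0 0;0 .017 -.035 0 0;0 .017 -.035 0 0;0 .017 -.035 0 0;0 .017 -.035 0 0;0 .017 -.035 0 0;0 .017 -.035 0 0;0 .010 -.01 0 0'
```

```text
t: 1.03
tool_pos: [0.3064, -0.3235, 0.3026]
orientation: [3.142, -0.002, 0.0]
force: [1.6, -0.3, 0.8]
opening: 0.0306
gripper_force: 0.0
t: 1.87
tool_pos: [0.4702, 0.004, 0.3027]
orientation: [-3.14, -0.004, -0.001]
force: [-0.1, 0.2, -0.2]
opening: 0.0005
gripper_force: 0.0
```

```bash
python3 -m jog '0 .011 -.03 0 0;0 0 0 .03 0;0 0 0 .03 0;0 0 0 0 0;0 0 0 0 0'; python3 - <<'E'
from h import *
s=robot.read_state();print(s["tool_pos"])
c=[robot.read_camera(n)["color"][...,::-1] for n in("scene","side","wrist")]
a=cv2.resize(c[0][120:280,180:340],(400,400),interpolation=3);b=cv2.resize(c[1][120:280,200:360],(400,400),interpolation=3)
cv2.imwrite("pics/a1.png",cv2.hconcat([a,b]))
E
```

```text
t: 2.28
tool_pos: [0.4791, 0.0298, 0.2412]
orientation: [-3.141, 0.001, 0.007]
force: [0.4, 0.1, 0.0]
opening: 0.0007
gripper_force: 0.0
[0.47910843 0.02976327 0.24121365]
```

View pics/a1.png

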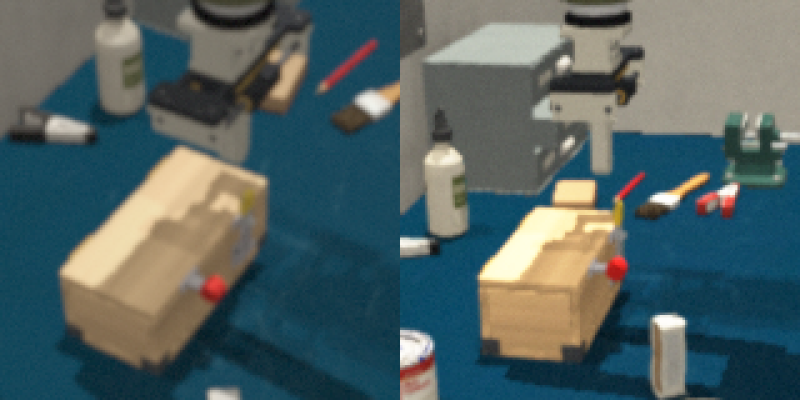

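The fingertips at (600,170) in the right-hand view are just behind the tab at (619,212). Next I descend to 10 mm above the lid and pull forward.

```bash
python3 -m jog '0 .006 -.005 0 0;0 0 0 .02 0;0 0 0 .02 0;0 0 0 .014 0;0 0 0 0 0;0 0 0 0 0'; python3 -m jog '0 -.006 0 0 0;0 -.008 0 0 0;0 -.008 0 0 0;0 -.008 0 0 0;0 -.008 0 0 0;0 -.008 0 0 0;0 -.008 0 0 0;0 -.008 0 0 0;0 -.008 0 0 0;0 -.008 0 0 0';python3 - <<'E'
from h import *
c=[robot.read_camera(n)["color"][...,::-1] for n in("scene","side","wrist")]
a=cv2.resize(c[0][120:280,180:340],(400,400),interpolation=3);b=cv2.resize(c[1][120:280,200:360],(400,400),interpolation=3)
cv2.imwrite("pics/a2.png",cv2.hconcat([a,b]))
E
```

```text
t: 2.93
tool_pos: [0.4868, 0.0346, 0.1893]
orientation: [-3.142, 0.002, 0.0]
force: [0.2, -0.5, -0.4]
opening: 0.0009
gripper_force: 0.0
t: 3.77
tool_pos: [0.4076, 0.0347, 0.1887]
orientation: [3.142, -0.001, 0.0]
force: [0.5, -0.0, -0.0]
opening: 0.0006
gripper_force: 0.0
```

View pics/a2.png

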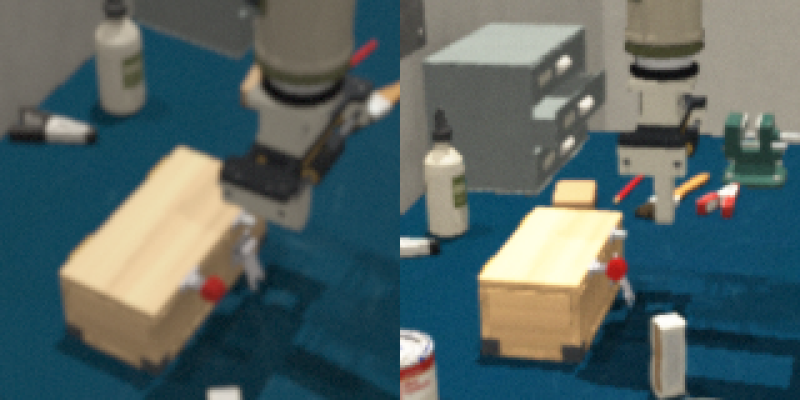

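The hasp now hangs down: its steel shows at (628,290) on the right, and the catch is bare. Next is the red grip.

```bash
python3 -m jog '.5 0 0 -.03 0;.5 .01 -.034 0 0;.5 .01 -.034 0 0;.5 .013 -.0325 0 0;.5 0 0 0 0;.5 0 0 0 0';python3 - <<'E'
from h import *
s=robot.read_state();print(s["tool_pos"],s["opening"])
w=robot.read_camera("wrist");T=w["tool_from_camera"];R=cv2.Rodrigues(np.array(s["orientation"]))[0]
B=np.eye(4);B[:3,:3]=R;B[:3,3]=s["tool_pos"];T=B@T
print(proj(w["intrinsics"],T,np.array([[.4411,.1353,.085]])))
cv2.imwrite("pics/w3.png",w["color"][...,::-1])
h=cv2.cvtColor(w["color"],cv2.COLOR_RGB2HSV);m=((h[...,0]<6)|(h[...,0]>174))&(h[...,1]>170)&(h[...,2]>70)
n,l,st,ce=cv2.connectedComponentsWithStats(m.astype(np.uint8));print([(st[i],ce[i].round(1)) for i in range(1,n) if st[i,4]>100])
for i in range(1,n):
  if st[i,4]>100:
    u=np.linalg.inv(w["intrinsics"])@[*ce[i],1];d=T[:3,:3]@u;k=(.088-T[2,3])/d[2];print(T[:3,3]+k*d)
E
```

```text
t: 4.42
tool_pos: [0.4418, 0.1364, 0.2185]
orientation: [3.141, 0.003, -0.001]
force: [0.1, -0.9, -0.1]
opening: 0.0356
gripper_force: 0.0
[0.44183548 0.13643497 0.21853984] 0.03556414094182176
[[271.53053377 239.10026101]]
[(array([257, 220,  30,  34, 902], dtype=int32), array([271.5, 237.9]))]
[0.44293412 0.13535512 0.088     ]
```

View pics/w3.png

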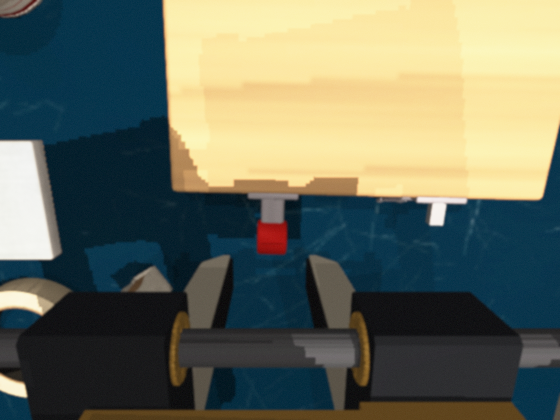

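The wrist view puts the grip at (271,238), between the open fingers and within 2 mm of the estimate. Now I descend, while checking the yaw against this picture's lid edge (173,191)–(545,198).

```bash
python3 - <<'E'
from h import *
s=robot.read_state()
w=robot.read_camera("wrist");R=cv2.Rodrigues(np.array(s["orientation"]))[0]
B=np.eye(4);B[:3,:3]=R;B[:3,3]=s["tool_pos"];T=B@w["tool_from_camera"]
for a in([173,191],[545,198]):
    d=T[:3,:3]@np.linalg.inv(w["intrinsics"])@[*a,1];print((T[:3,3]+(.091-T[2,3])/d[2]*d).round(4))
E
python3 -m jog '.5 0 0 .02 0;.5 0 0 .02 0;.5 0 .001 .02 0;.5 0 0 .007 0;.5 0 0 0 0'; python3 -m jog '0 0 0 0 0;0 0 0 0 0;0 0 0 0 0;0 0 0 0 0;0 0 0 0 0;0 0 0 0 0' 20
```

```text
[0.4726 0.192  0.091 ]
[ 0.4687 -0.0265  0.091 ]
t: 4.93
tool_pos: [0.44, 0.1328, 0.1497]
orientation: [3.141, -0.004, -0.006]
force: [0.5, 0.8, 0.4]
opening: 0.0464
gripper_force: 0.0
t: 5.43
tool_pos: [0.4421, 0.1348, 0.1527]
orientation: [-3.14, 0.001, -0.003]
force: [-0.6, 4.7, 2.7]
opening: 0.018
gripper_force: 20.0
```

Gripped at an 18 mm opening, as it should be. Now I raise the lid along the 138 mm arc, first to 50°.

```bash
python3 -m jog '0 .001 0 -.012 0;0 .001 0 -.012 0;0 .003 0 -.0116 0;0 .0032 0 -.0116 0;0 .005 0 -.0109 0;0 .0052 0 -.0109 0;0 .007 0 -.0098 0;0 .007 0 -.0098 0;0 .0085 0 -.0085 0;0 .0085 0 -.0085 0' 25;python3 -m jog '0 0 0 0 0;0 0 0 0 0;0 0 0 0 0'
```

```text
t: 6.27
tool_pos: [0.4912, 0.1339, 0.2579]
orientation: [3.141, -0.001, -0.002]
force: [2.2, 1.8, -5.7]
opening: 0.0181
gripper_force: 25.0
t: 6.52
tool_pos: [0.4909, 0.1339, 0.2577]
orientation: [3.141, -0.002, 0.0]
force: [-3.5, 0.2, 4.4]
opening: 0.0177
gripper_force: 25.0
```

```bash
python3 -m jog '0 .0098 0 -.007 0;0 .0099 0 -.0068 0;0 .0109 0 -.0051 0;0 .0109 0 -.0051 0;0 .0116 0 -.0031 0;0 .0116 0 -.0031 0;0 0 0 0 0;0 0 0 0 0;0 0 0 0 0;0 0 0 0 0';python3 - <<'E'
from h import *
c=[robot.read_camera(n)["color"][...,::-1] for n in("scene","side")]
a=cv2.resize(c[0][120:280,180:340],(400,400),interpolation=3);b=cv2.resize(c[1][120:280,200:360],(400,400),interpolation=3)
cv2.imwrite("pics/a4.png",cv2.hconcat([a,b]))
E
```

```text
t: 7.35
tool_pos: [0.5552, 0.1328, 0.2872]
orientation: [3.139, -0.002, -0.0]
force: [-0.1, -4.6, 1.8]
opening: 0.0176
gripper_force: 25.0
```

View pics/a4.png

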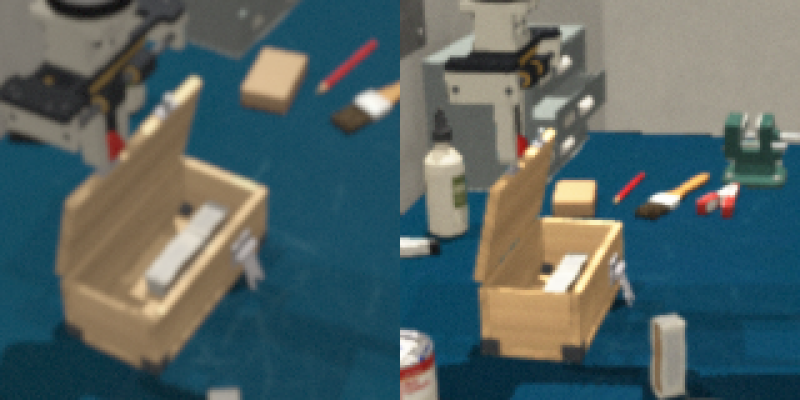

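The lid is at about 80°, the hasp is still hanging and the gripper is well forward of the cabinet. Now the last 10°, slowly, with averaged readings.

```bash
python3 -m jog '0 .005 0 -.0007 0;0 .005 0 -.0006 0;0 .005 0 -.0004 0;0 .004 0 -.0003 0;0 .003 0 0 0;0 .0015 0 0 0;0 .001 0 0 0;0 0 0 0 0;0 0 0 0 0;0 0 0 0 0';python3 - <<'E'
from h import *
P=[];F=[]
for i in range(6):
    c={n:robot.read_camera(n) for n in("scene","side","wrist")};s=robot.read_state();P.append(s["tool_pos"]);F.append(s["force"])
print(np.mean(P,0),np.std(P,0),np.mean(F,0))
for n in("scene","side"):
    cv2.imwrite(f"pics/{n}5.png",c[n]["color"][...,::-1])
a=cv2.resize(c["scene"]["color"][140:250,190:300,::-1],(400,400),interpolation=3);b=cv2.resize(c["side"]["color"][160:270,210:320,::-1],(400,400),interpolation=3)
p=[.5255,.0835,-.01]
# predicted lid outline at several angles: top edge corners (front face / back face)
for n in("scene","side"):
  for th in(85,90,95):
    t=np.radians(th);C=[]
    for y in(-.11,.11):
      for h in(-.006,.006):
        C.append([.055-.11*np.cos(t)-h*np.sin(t),y,.085+.11*np.sin(t)+h*np.cos(t)])
    q=proj(c[n]["intrinsics"],c[n]["pose"],case2w(p,C));q=(q-([190,140] if n=="scene" else [210,160]))*400/110
    print(n,th,q.round(0).tolist())
cv2.imwrite("pics/a5.png",cv2.hconcat([a,b]))
E
```

```text
t: 8.28
tool_pos: [0.5796, 0.1324, 0.2897]
orientation: [3.139, -0.003, -0.0]
force: [-2.2, -7.6, 5.7]
opening: 0.0179
gripper_force: 25.0
[0.57954559 0.13240799 0.28969877] [8.51463536e-06 8.91912594e-06 7.09264650e-06] [-1.71631812 -7.80658091  4.77525629]
scene 85 [[221.0, 27.0], [235.0, 31.0], [34.0, 210.0], [50.0, 215.0]]
scene 90 [[209.0, 22.0], [224.0, 27.0], [22.0, 203.0], [37.0, 210.0]]
scene 95 [[198.0, 18.0], [212.0, 24.0], [9.0, 198.0], [25.0, 206.0]]
side 85 [[159.0, 37.0], [173.0, 36.0], [73.0, 122.0], [90.0, 121.0]]
side 90 [[148.0, 35.0], [162.0, 36.0], [60.0, 120.0], [77.0, 121.0]]
side 95 [[137.0, 34.0], [151.0, 36.0], [48.0, 119.0], [64.0, 121.0]]
```

View pics/a5.png

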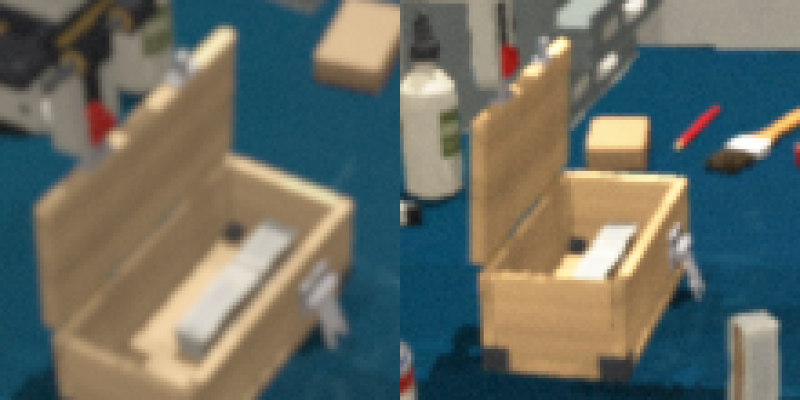

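The lid looks near vertical, but its corners at (237,30) and (568,38) suggest it may be a few degrees short. I'll overlay the predicted 90° outline (green) and 86° outline (magenta) to settle it.

```bash
cat >> h.py <<'E'
def lid(p,th):
    t=np.radians(th)
    return case2w(p,[[.055-r*np.cos(t)+h*np.sin(t),y,.085+r*np.sin(t)+h*np.cos(t)] for y in(-.11,.11) for r in(0,.11) for h in(-.006,.006)])
ED=[(a,b) for a in range(8) for b in range(a) if bin(a^b).count("1")==1]
E
python3 - <<'E'
from h import *
p=[.524,.0851,-.0019];out=[]
for n,(x0,y0) in(("scene",(194,142)),("side",(224,162))):
    c=robot.read_camera(n);S=6.4
    im=cv2.warpAffine(c["color"][...,::-1].copy(),np.float32([[S,0,-S*x0],[0,S,-S*y0]]),(400,600),flags=cv2.INTER_CUBIC)
    for th,col in((90,(0,255,0)),(86,(255,0,255))):
        q=(proj(c["intrinsics"],c["pose"],lid(p,th))-[x0,y0])*S
        for a,b in ED: cv2.line(im,tuple(map(int,q[a])),tuple(map(int,q[b])),col,1,cv2.LINE_AA)
    out.append(im)
cv2.imwrite("pics/a6.png",cv2.hconcat(out))
E
```

```text
(no output)
```

View pics/a6.png

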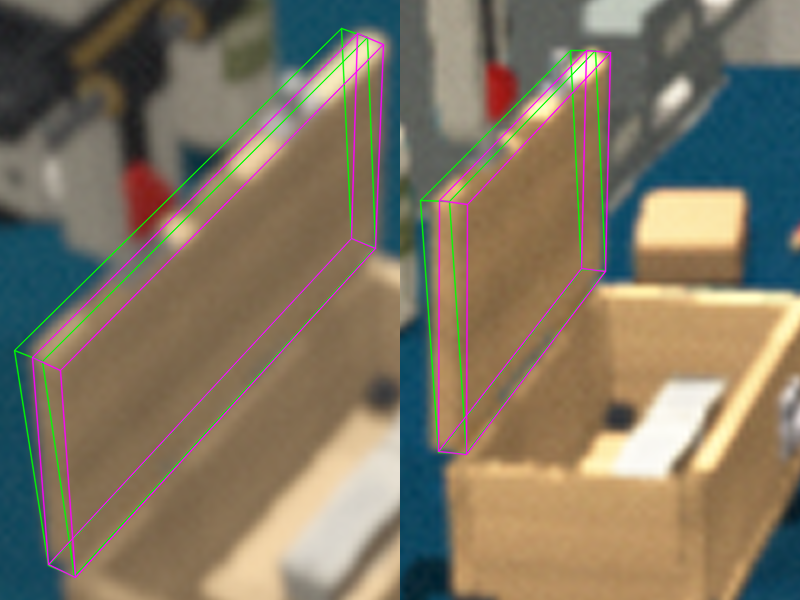

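The board matches the magenta 86° outline in both views, top and bottom, so the lid is about 4° short. I'll measure the angle numerically with an edge-fit scan, then correct.

```bash
cat >> h.py <<'E'
from scipy.ndimage import map_coordinates,gaussian_filter
def theta():
    p=[.524,.0851,-.0019];ths=np.arange(80,98,.25);tot=0
    vis=[(1,5),(2,6),(3,7),(6,7),(2,3),(4,6),(5,7),(0,2)]  # edges tried
    for n in("scene","side"):
        c=robot.read_camera(n);g=gaussian_filter(c["color"].astype(float),(0.8,.8,0));gy,gx=np.gradient(g,axis=(0,1))
        sc=[]
        for th in ths:
            q=proj(c["intrinsics"],c["pose"],lid(p,th));v=0
            for a,b in((2,6),(3,7),(4,6),(5,7),(0,2)):
                d=q[b]-q[a];nn=np.array([-d[1],d[0]])/np.hypot(*d);s=np.linspace(.05,.95,60)[:,None]
                pts=q[a]+s*d
                G=sum(abs(map_coordinates(gx[...,k],pts.T[::-1],order=1)*nn[0]+map_coordinates(gy[...,k],pts.T[::-1],order=1)*nn[1]) for k in range(3))
                v+=np.minimum(G,60).mean()
            sc.append(v)
        sc=np.array(sc);print(n,"best",ths[sc.argmax()],[(ths[i],round(sc[i])) for i in range(8,72,6)]);tot=tot+sc/sc.max()
    print("joint",ths[tot.argmax()])
    for n in("scene","side"):
        c=robot.read_camera(n);h=cv2.cvtColor(c["color"],cv2.COLOR_RGB2HSV);m=((h[...,0]<6)|(h[...,0]>174))&(h[...,1]>150)&(h[...,2]>60)
        k,l,st,ce=cv2.connectedComponentsWithStats(m.astype(np.uint8))
        print(n,[(st[i].tolist(),ce[i].round(1)) for i in range(1,k) if st[i,4]>15 and 190<ce[i][0]<270 and 130<ce[i][1]<220],
          [proj(c["intrinsics"],c["pose"],case2w(p,[.055-.138*np.cos(np.radians(t)),.041,.085+.138*np.sin(np.radians(t))]))[0].round(1).tolist() for t in(86,90)])
E
python3 -c "
from h import *
theta()"
```

```text
scene best 86.5 [(np.float64(82.0), 95), (np.float64(83.5), 123), (np.float64(85.0), 161), (np.float64(86.5), 174), (np.float64(88.0), 149), (np.float64(89.5), 117), (np.float64(91.0), 115), (np.float64(92.5), 122), (np.float64(94.0), 121), (np.float64(95.5), 107), (np.float64(97.0), 89)]
side best 87.75 [(np.float64(82.0), 96), (np.float64(83.5), 98), (np.float64(85.0), 139), (np.float64(86.5), 180), (np.float64(88.0), 194), (np.float64(89.5), 166), (np.float64(91.0), 154), (np.float64(92.5), 159), (np.float64(94.0), 161), (np.float64(95.5), 154), (np.float64(97.0), 142)]
joint 87.0
scene [([214, 168, 7, 11, 48], array([216.7, 172.7]))] [[218.3, 172.5], [214.8, 171.0]]
side [([238, 172, 5, 9, 29], array([239.4, 176. ]))] [[240.4, 175.5], [236.9, 175.2]]
```

```bash
cat > fit.py <<'E'
from h import *
from scipy.optimize import differential_evolution
def edge(g,c,p,th,E):
    q=proj(c["intrinsics"],c["pose"],lid(p,th));v=[]
    for a,b in E:
        d=q[b]-q[a];nn=np.array([-d[1],d[0]])/np.hypot(*d);pts=(q[a]+np.linspace(.05,.95,60)[:,None]*d).T[::-1]
        v.append(np.minimum(sum(abs(map_coordinates(g[1][...,k],pts,order=1)*nn[0]+map_coordinates(g[0][...,k],pts,order=1)*nn[1]) for k in range(3)),80).mean())
    return sum(v)
gr=lambda im:np.gradient(gaussian_filter(im.astype(float),(.8,.8,0)),axis=(0,1))
D=[]
for n in("scene","side"):
    c=robot.read_camera(n);D.append((c,gr(cv2.imread(f"pics/{n}0.png")[...,::-1]),gr(c["color"])))
C=[(1,5),(3,7),(5,7),(1,3)];O=[(2,6),(3,7),(4,6),(5,7),(0,2),(5,4)]
for nm,S in(("scene",D[:1]),("side",D[1:]),("both",D)):
    f=lambda v:-sum(edge(g0,c,v[:3],0,C)+edge(g1,c,v[:3],v[3],O) for c,g0,g1 in S)
    r=differential_evolution(f,[(.516,.532),(.079,.092),(-.04,.04),(82,98)],seed=1,maxiter=60,popsize=10,tol=1e-6);print(nm,r.x.round(4),r.fun)
s=robot.read_state();print(s["tool_pos"],s["force"],s["t"])
E
python3 fit.py
```

```text
scene [ 5.24600e-01  8.43000e-02 -1.88000e-02  8.61264e+01] -518.3685758022599
side [ 5.26600e-01  8.58000e-02 -1.44000e-02  8.55015e+01] -575.0816752459389
both [ 5.25500e-01  8.47000e-02 -1.98000e-02  8.59656e+01] -1080.2549140340548
[0.57956329 0.13240655 0.28972885] [-1.25525764 -8.08285305  4.62345218] 9.5833
```

The joint fit, with the case pose left free, gives a lid angle of 86.0° (scene 86.1°, side 85.5°). I'll advance gently and measure again.

```bash
python3 -m jog '0 .002 .0005 -.0003 0;0 .002 .0005 -.0002 0;0 .002 0 0 0;0 .001 0 0 0;0 .001 0 0 0;0 0 0 0 0;0 0 0 0 0;0 0 0 0 0;0 0 0 0 0' 30; python3 fit.py
```

```text
t: 10.33
tool_pos: [0.5876, 0.1321, 0.2897]
orientation: [3.14, -0.002, -0.001]
force: [-2.4, -5.4, 3.0]
opening: 0.018
gripper_force: 30.0
scene [ 5.24700e-01  8.43000e-02 -1.87000e-02  8.89814e+01] -513.4483655959085
side [ 5.27200e-01  8.59000e-02 -1.29000e-02  8.84344e+01] -565.1177838456408
both [ 5.25900e-01  8.48000e-02 -2.45000e-02  8.87204e+01] -1063.793829650704
[0.58764277 0.13210345 0.28973336] [-1.78185528 -6.75437944  3.00313237] 10.4333
```

```bash
python3 -m jog '0 .001 .0005 0 0;0 .001 0 0 0;0 .001 0 0 0;0 0 0 0 0;0 0 0 0 0;0 0 0 0 0;0 0 0 0 0;0 0 0 0 0;0 0 0 0 0'; python3 fit.py;python3 - <<'E'
from h import *
out=[];p=[.5255,.0848,-.02]
for n,(x0,y0) in(("scene",(194,142)),("side",(224,162))):
    c=robot.read_camera(n);S=6.4
    im=cv2.warpAffine(c["color"][...,::-1].copy(),np.float32([[S,0,-S*x0],[0,S,-S*y0]]),(400,600),flags=cv2.INTER_CUBIC)
    q=(proj(c["intrinsics"],c["pose"],lid(p,90))-[x0,y0])*S
    for a,b in ED: cv2.line(im,tuple(map(int,q[a])),tuple(map(int,q[b])),(0,255,0),1,cv2.LINE_AA)
    out.append(im)
cv2.imwrite("pics/a7.png",cv2.hconcat(out))
E
```

```text
t: 11.18
tool_pos: [0.5908, 0.132, 0.2896]
orientation: [3.14, -0.002, -0.001]
force: [-1.7, -4.8, 1.9]
opening: 0.0172
gripper_force: 30.0
scene [ 5.24700e-01  8.43000e-02 -1.85000e-02  9.03316e+01] -515.1594144010678
side [ 5.27100e-01  8.59000e-02 -1.66000e-02  8.98196e+01] -567.1330348048989
both [ 5.26100e-01  8.49000e-02 -2.29000e-02  9.00544e+01] -1066.5009352086013
[0.59081033 0.13199129 0.28959575] [-0.86480317 -6.42707528  0.91484824] 11.2833
```

View pics/a7.png

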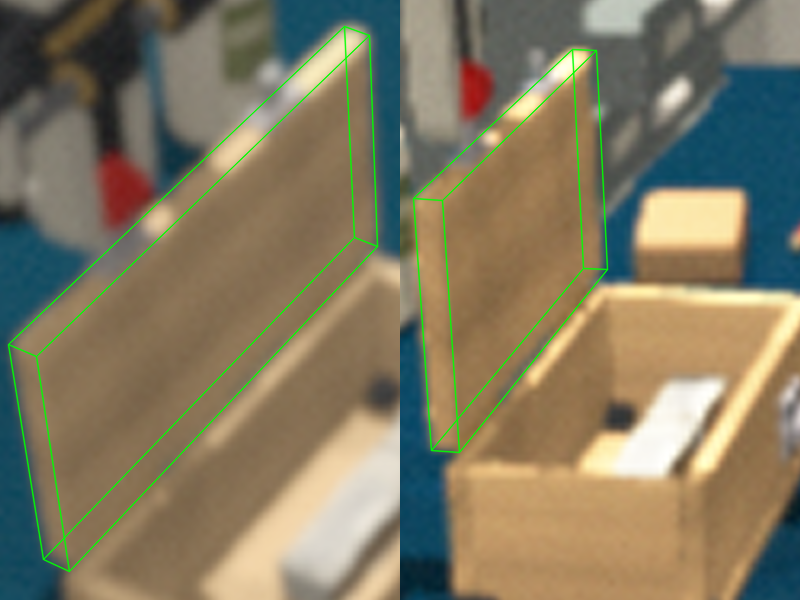

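The board lies on the 90° outline in both views (fit 90.05°), and the roll is still gripped. I'll let it settle and hand in.

```bash
python3 -m jog '0 0 0 0 0;0 0 0 0 0;0 0 0 0 0;0 0 0 0 0;0 0 0 0 0;0 0 0 0 0' && python3 -c "
from plant import robot
print(robot.close_job())"
```

```text
t: 11.88
tool_pos: [0.5908, 0.132, 0.2896]
orientation: [3.14, -0.002, -0.001]
force: [-2.0, -5.9, 0.7]
opening: 0.0175
gripper_force: 30.0
the job is handed in; nothing more can be done
None
```

The job is handed in at 11.9 s: the hasp hangs down in front of the case, and the arm is still gripping the lid and holding it upright at about 90° (camera fit 90.05°); no verdict came back.

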